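# Set the tilt of a padlock drilling vise with a pointer gauge and hold it

## Task

Pick up the setting gauge by its handle, turn it square with the stud on the tilting vise, dial facing the padlock end, and ease its square socket down over the stud until the flange sits flush. Then, by the gauge's handle, rock the vise over until the swinging pointer comes to rest on the wedge-shaped mark on the dial's rim, and keep gripping it dead still there with the gauge still fully home, so that your mate can tighten the clamp: finish while holding, do not let go. Leave everything else on the bench where it is.

Things in the scene. Friction and masses are not known exactly. Their poses are not given: they have to be found in the camera images.
- gauge_grip (a point): Setting gauge, 172 mm tall, about 0.3 kg, standing on its foot on the bench; from the bottom: square flange, square socket, round dial case, square grey handle 24 x 24 mm, 42 mm long. This point: middle of the handle, 151 mm above the underside. Axes: z up along the gauge, x out of the dial's face, y across the dial; handle, flange and bore are square with them.
- gauge_foot (a point): Middle of the gauge's underside, axes as gauge_grip: a steel flange 50 x 50 x 6 mm with a square bore 17.5 mm wide open at this point, going 32 mm up into the socket (30 mm square outside).
- gauge_dial (a point): Middle of the dial's white face, 80 mm above the underside and 7 mm in front (x) of the handle's axis; axes as gauge_grip. The dial case is 96 mm across and 24 mm thick.
- pointer (a joint): Black swinging pointer inside the dial, weighted so that its point always swings to straight up; a swing dies away within about 1 s. 0 = pointing along the handle; grows as the point goes to the gauge's +y side. With the gauge seated it settles at the value of joint nest (the loose fit lets the gauge lean up to 0.08 rad on the stud if not held square).
- pointer_tip (a point): the point of the pointer, 34 mm from the middle of the dial; z axis along the pointer
- mark (a joint): The mark: a small black wedge 13 mm wide on the dial's bezel, tip inwards, already set and stiff. Same zero and direction as joint pointer; always on the gauge's +y side, at 0.22 to 0.42 rad (13 to 24 degrees), different each time.
- mark_tip (a point): inner tip of the mark, 35.5 mm from the middle of the dial; z axis outwards along the mark
- seat (a point): Flat seat on the vise's tilting block, at the root of the square steel stud (16 mm square, 28 mm tall, top 6 mm tapered to 9 mm). The gauge's flange comes to rest here. Axes tilt with the block: z up the stud, x along the pivot towards the clamped padlock; stud square with x and y. Pivot axis: parallel to x, 28 mm below. Level, the seat is 90 mm above the bench. Jaws and padlock: from x = 31 mm, 24 mm high.
- nest (a joint): Tilt of the block about its pivot, positive when the stud's top leans to the block's -y side; limits -0.55 and 0.55. Friction 0.05 N m and a light centring spring 0.7 N m/rad: at the start it stands up to 0.06 rad off level either way, and it goes back towards level when let go.
- vise: Tilting vise, bolted to the bench: grey base 172 x 112 x 14 mm, two rounded cheeks 90 mm high, dark jaw block between them holding a black padlock body, clamp lever outside the +x cheek (leave it). Origin under its middle; x along the pivot, from the stud end to the padlock end, z up; stud at x = -22 mm.
- padlock_a: finished padlock, black body 46 x 22 x 40 mm with a steel shackle, 80 mm tall, standing on the bench; origin under its middle. Not part of the job.
- padlock_b: a like padlock. Not part of the job.
- padlock_c: a like padlock. Not part of the job.
- mallet: wooden mallet, 260 mm long, 26 mm high, lying; origin under its middle, handle along its -x. Not part of the job.
- tkey: plain steel T-handle key without a dial, 115 mm long, 14 mm high, lying; origin under the crossbar. Not part of the job.
- driver: screwdriver, 170 mm long, 26 mm high, lying; origin under its middle. Not part of the job.
- plug: brass lock plug, 21 mm wide, 30 mm tall, standing; origin under its middle. Not part of the job.

How it is judged (in metres and radians):
On the way:
1. the gauge sits fully home on the vise's stud, dial to the padlock end (distance between gauge_foot and seat below 0.005 m and angle between the z axis of gauge_grip and the z axis of seat, either way round below 0.1 rad and angle between the x axis of gauge_grip and the x axis of seat, either way round below 0.2 rad and x of gauge_dial in the frame of seat above 0.002 m), for 0.2 s.
At the end, for the whole second after the job is handed in: Through the last second the gauge is home on the stud (within 5 mm and 0.1 rad, dial to the padlock end), its pointer rests within 0.06 rad of the mark (under 0.4 rad/s), the block is tilted over 0.12 rad and still (under 0.05 rad/s), and the fingers grip the gauge (over 2 N) (all of step 1 and angle between the z axis of pointer_tip and the z axis of mark_tip, either way round below 0.06 rad and value of joint nest above 0.12 rad and velocity of joint nest between -0.05 and 0.05 rad/s and velocity of joint pointer between -0.4 and 0.4 rad/s and contact force between the fingers and gauge above 2 N); the arm keeps its last pose, push and grip.
It fails at once if something else on the bench is shifted by more than 30 mm (distance of any of padlock_a, padlock_b, padlock_c, mallet, tkey, driver, plug from where it was at the start of the episode above 0.03 m).
It fails at once if the gauge is dropped or rammed onto the vise (over 70 N) (contact force between gauge and vise above 70 N).
It also fails if it takes over 48 s, if anything falls off the work surface, if the arm or the gripper's body presses on something with over 40 N, if the wrist force passes 120 N, or if a joint passes its speed limit or range.

## Robot

A 6-joint arm with a two-finger parallel gripper is mounted at the origin on the work surface. World frame = base frame: x ahead of the robot, y to its left, z up, the work surface at z = 0. Lengths are in mm, angles in rad, forces in N, time in s.
With the tool pointing down it reaches from about 400 to 825 mm from the base axis. Payload 7 kg.
Tool frame: the origin (TCP) lies on the centre line of the jaws, within the pads' length; the fingertips stand 19 mm ahead of it and the grasp point (between the pads) is the TCP (manip.tips_ahead is the distance from the TCP to the fingertips, in mm); x points along the fingers, y is the direction in which the jaws open and shut, and the axes are right-handed (so a half turn about x gives the same grasp; the last joint's range is limited). The gripper opens to 88 mm and grips with 3 to 60 N. Pads are 19 mm wide; open, the fingers measure 130 mm over their backs; the gripper's body (78 mm by 193 mm) begins 47 mm behind the grasp point.
Start: joints at [1.412, 0.359, 0.012, 0, -1.224, -0.288], TCP at [291.66, 608.711, 245.561] pointing down, gripper open.
Joint ranges: [-3.07, 3.07], [-1.43, 2.12], [-1.02, 1.25], [-3.03, 1.67], [-3.05, -0], [-3.03, 3.03]. Speed limits (rad/s): [2.39, 2.39, 3.01, 3.14, 3.14, 3.14].

## Interface

Orientations are given as a unit quaternion [x, y, z, w].
In Python, from workcell import manip gives the robot as it stands. The module is installed in compiled form; this text tells all that it offers.
- The arm moves only by the shell command python3 -m jog 'ROWS' [FORCE]. ROWS is JSON, a list of rows, each a list of 3 entries, a list of its own where there are three numbers: the shift along the tool's x, y, z in cm, then the turn, a rotation vector about the tool's x, y, z in degrees, then the gripper command: -1 is shut, 1 is fully open, values between are in proportion. In form: [[[x, y, z], [wx, wy, wz], grip], ...]. A call has 1 to 12 rows; each row is the pose to reach, as a shift and turn from the pose commanded when the call began, along the tool's axes at that moment; what a row does not reach only later rows make up. A row lasts 1/10 s, in which the tool goes at most 50 mm and 8.59 degrees, less where a joint would pass 70% of its speed; a pose out of reach is approached as far as the arm can. A call with a gripper value outside its range is refused whole. The fingers move at their own pace and stop on an object; FORCE is the grip in N (left out, the last holds). Time passes only in rows, so rows that repeat a pose let the fingers close. It gives the time, the measured TCP pose, the force and the opening at its end, in the units of the state.
- manip.sense(): the state, without advancing time (a new reading comes with each control period).
- manip.get_image(name): name is "side" or "top" or "wrist"; returns a dict with "pixels" (384x512x3 uint8, red, green, blue), "K" (3x3 intrinsics, pixels), "position" and "orientation" of the camera in the world. Camera axes: x right, y down, z forward; pixel columns grow to the right and rows downward; lengths in mm; the calibration is good to about 2 mm. A picture is of the moment at which its call begins. There is no depth.
- manip.job_done(): hands the job in, once; it reports no verdict.
The state is a dict: "clock": time; "joints": joint angles; "joint_vel": joint speeds; "joint_torque": joint torques, N m; "tcp_pos": TCP position; "orientation": TCP orientation; "ft_force": force on the tool from outside, world axes, zero at the start; "ft_torque": the same for the moment, N m; "width": opening from 0.0 (shut) to 1.0 (fully open).
Only numpy, scipy, OpenCV 4.12 (cv2) and the standard library are available. Lean on these libraries where they do the work, as an engineer would, in place of code of your own. Each camera call takes 0.05 s, during which the arm holds its last target.

## Working session

There is one attempt and no reset: what is moved stays moved. The work goes in short steps, Python scripts to look and compute and a shell command to move; the robot and the scene stay as the last step left them, time stands still between calls to the robot, and variables do not carry over. Pictures are saved under pics/ and viewed, and the job is handed in when it is done.

```bash
mkdir -p pics; ls; python3 - <<'E'
from workcell import manip
import cv2, numpy as np
print(manip.sense(), manip.tips_ahead)
for n in ["side","top","wrist"]:
    d=manip.get_image(n)
    print(n,d["K"].tolist(),d["position"],d["orientation"])
    cv2.imwrite(f"pics/{n}0.png",d["pixels"][:,:,::-1])
E
```

```text
pics
{'clock': 0.0, 'joints': array([ 1.41209209e+00,  3.59399389e-01,  1.10523250e-02, -3.55813567e-04,
       -1.22409363e+00, -2.88126669e-01]), 'joint_vel': array([ 0.00053902,  0.00040859, -0.00026646,  0.00165516, -0.00144818,
        0.00099143]), 'joint_torque': array([ 2.76781182e-03, -5.82729328e+01,  2.93051898e+01,  6.99731380e+00,
        6.89771390e-03, -1.54028357e-04]), 'tcp_pos': array([291.47971019, 608.31124046, 244.61070884]), 'orientation': array([-0.68944246,  0.15729715,  0.68960334,  0.15612154]), 'ft_force': array([ 0.08755434, -0.26073667,  0.74079326]), 'ft_torque': array([ 0.0042361 , -0.01033167,  0.02680733]), 'width': 0.9999657441590006} 19.0
side [[452.5906819130215, 0.0, 250.91852179628188], [0.0, 452.5906819130215, 190.20191591463325], [0.0, 0.0, 1.0]] [   8.26455827 -743.27605562  981.15286817] [ 0.86244852 -0.30408514  0.13131635 -0.38271503]
top [[409.13894084010286, 0.0, 257.8866450116531], [0.0, 409.13894084010286, 195.66790659089526], [0.0, 0.0, 1.0]] [ 478.87969673   27.37321681 1165.04244347] [ 0.71303984 -0.69902666  0.04254455 -0.03355408]
wrist [[305.3057183729689, 0.0, 258.9097900178217], [0.0, 305.3057183729689, 194.51875737401383], [0.0, 0.0, 1.0]] [356.10039985 578.89778116 384.26740099] [-0.5277248   0.83850129  0.11432766 -0.07315264]
```

View pics/side0.png

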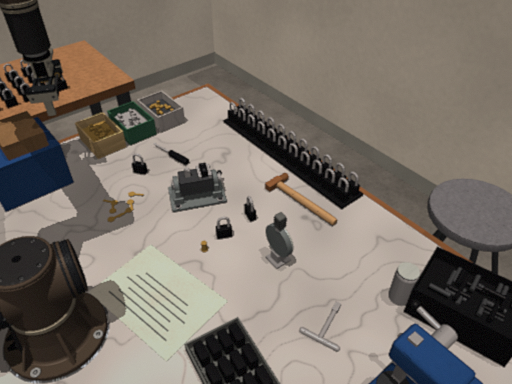

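View pics/top0.png

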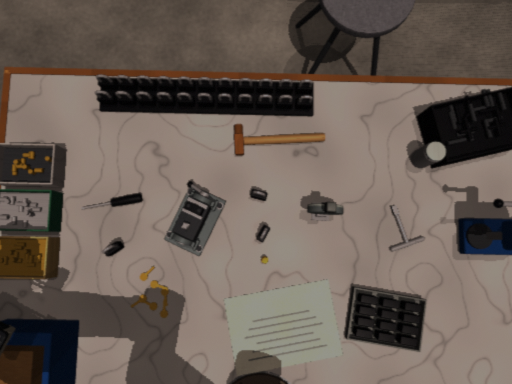

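View pics/wrist0.png

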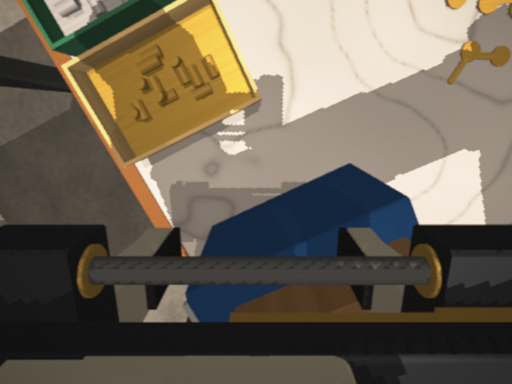

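```bash
cat > h.py <<'E'
import numpy as np, cv2
from scipy.spatial.transform import Rotation as R
from workcell import manip
def cam(n):
    d=manip.get_image(n); d["R"]=R.from_quat(d["orientation"]).as_matrix(); d["img"]=np.ascontiguousarray(d["pixels"][:,:,::-1]); return d
def proj(d,P):
    P=np.atleast_2d(P); c=(P-d["position"])@d["R"]; u=c@d["K"].T; return u[:,:2]/u[:,2:]
def ray(d,uv):
    v=np.linalg.inv(d["K"])@np.array([uv[0],uv[1],1.]); v=d["R"]@v; return d["position"],v/np.linalg.norm(v)
def onz(d,uv,z):
    p,v=ray(d,uv); return p+v*(z-p[2])/v[2]
def tri(*rs):
    A=np.zeros((3,3));b=np.zeros(3)
    for p,v in rs:
        M=np.eye(3)-np.outer(v,v);A+=M;b+=M@p
    x=np.linalg.solve(A,b); return x,[np.linalg.norm((np.eye(3)-np.outer(v,v))@(x-p)) for p,v in rs]
def crop(d,x0,y0,w,h,s,fn):
    im=cv2.resize(d["img"][y0:y0+h,x0:x0+w],None,fx=s,fy=s,interpolation=cv2.INTER_CUBIC); cv2.imwrite(fn,im)
E
python3 - <<'E'
from h import *
s=cam("side");t=cam("top")
crop(s,150,150,80,70,8,"pics/s_vise.png")
crop(s,250,200,60,75,8,"pics/s_gauge.png")
crop(t,160,175,75,85,7,"pics/t_vise.png")
crop(t,290,180,70,60,8,"pics/t_gauge.png")
E
```

```text
(no output)
```

View pics/s_vise.png

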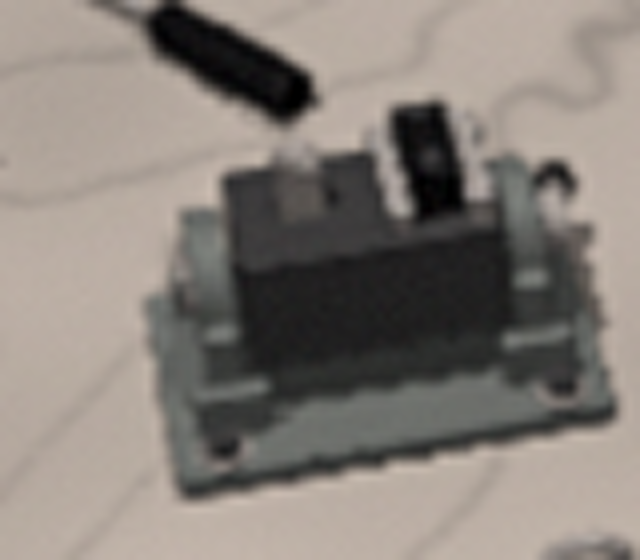

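View pics/s_gauge.png

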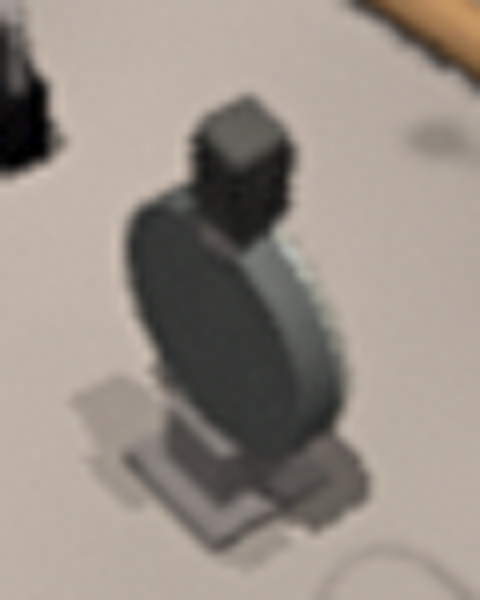

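View pics/t_vise.png

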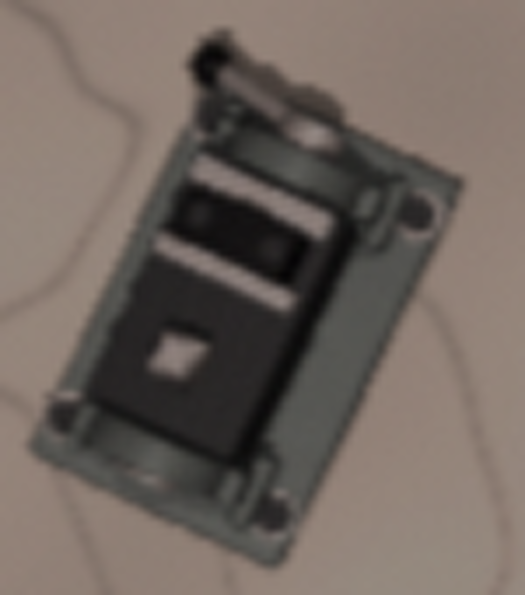

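View pics/t_gauge.png

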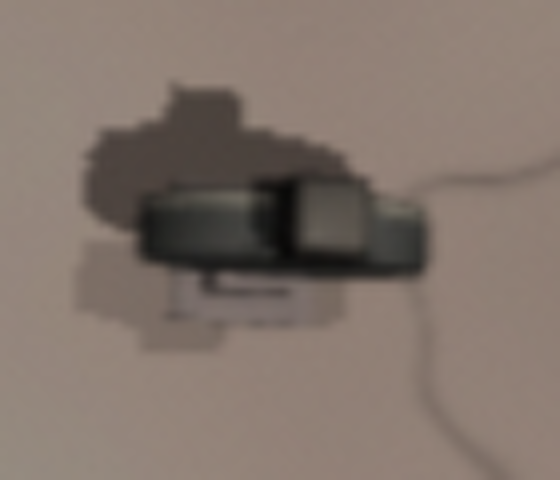

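```bash
cat >> h.py <<'E'
def cp(c,x0,y0,s): return np.array([(c[0]+.5)/s-.5+x0,(c[1]+.5)/s-.5+y0])
E
python3 - <<'E'
from h import *
s=cam("side");t=cam("top");w=cam("wrist")
q=R.from_quat(manip.sense()["orientation"]).as_matrix(); p=manip.sense()["tcp_pos"]
print("tool axes\n",q.round(3)); print("cam in tool",(q.T@(w["position"]-p)).round(1),"cam axes in tool\n",(q.T@w["R"]).round(3))
print("tcp px",proj(w,p), [proj(w,p+q@np.array(o)).round(0).tolist() for o in ([19,0,0],[71,0,7],[71,0,-7],[-47,0,0])])
# gauge
hs=cp((247,130),250,200,8); ht=cp((333,216),290,180,8)
print("handle top", tri(ray(s,hs),ray(t,ht)), onz(s,hs,172), onz(t,ht,172))
# stud
for c in ((305,178),(300,150)): print("stud side z118", onz(s,cp(c,150,150,8),118))
st=cp((180,354),160,175,7); print("stud top", onz(t,st,116),tri(ray(t,st),ray(s,cp((303,160),150,150,8))))
# base corners, top at z=14
for c in ((190,130),(462,182),(278,565),(32,447)): print("base", onz(t,cp(c,160,175,7),14).round(1))
for c in ((155,295),(180,495),(615,412)): print("base s", onz(s,cp(c,150,150,8),14).round(1))
E
```

```text
tool axes
 [[-0.    -0.432 -0.902]
 [-0.    -0.902  0.432]
 [-1.     0.    -0.   ]]
cam in tool [-139.5   -1.1  -71. ] cam axes in tool
 [[-0.001 -0.269  0.963]
 [ 1.    -0.     0.001]
 [ 0.     0.963  0.269]]
tcp px [[260.94936848 255.97749113]] [[[261.0, 240.0]], [[260.0, 220.0]], [[260.0, 202.0]], [[262.0, 317.0]]]
handle top (array([ 562.5574679 , -163.66839961,  167.93432174]), [np.float64(1.2871454946035896), np.float64(1.2871454946034866)]) [ 558.58073847 -166.03253637  172.        ] [ 563.29022726 -163.62551381  172.        ]
stud side z118 [502.55971033 183.35682685 118.        ]
stud side z118 [510.00231049 198.3607509  118.        ]
stud top [512.91355908 198.98766743 116.        ] (array([512.48889979, 200.21810321, 110.68657291]), [np.float64(0.6967009470101915), np.float64(0.6967009470102744)])
base [606.5 215.1  14. ]
base [587.6 104.9  14. ]
base [433.4 173.7  14. ]
base [478.1 273.1  14. ]
base s [475.5 271.2  14. ]
base s [423.7 167.   14. ]
base s [578.6  99.9  14. ]
```

```bash
python3 - <<'E'
from h import *
s=cam("side");t=cam("top")
for nm,cs,z in (("case top edge upper",((150,190),(425,205)),118),("case lower",((150,262),(425,276)),118),("handle top bottom edge",((298,250),(365,254)),172)):
    a,b=[onz(t,cp(c,290,180,8),z) for c in cs]; v=a-b; print(nm,a.round(1),b.round(1),np.degrees(np.arctan2(v[1],v[0]))-90)
a,b=[onz(s,cp(c,250,200,8),6) for c in ((122,455),(218,548))]; v=a-b; print("flange s",a.round(1),b.round(1),np.linalg.norm(v),np.degrees(np.arctan2(v[1],v[0]))-90)
a,b=[onz(t,cp(c,290,180,8),6) for c in ((168,320),(305,325))]; v=a-b; print("flange t",a.round(1),b.round(1),np.linalg.norm(v),np.degrees(np.arctan2(v[1],v[0]))-90)
E
```

```text
case top edge upper [ 575.1 -115.   118. ] [ 572.  -203.7  118. ] -1.9658081133403869
case lower [ 551.9 -115.1  118. ] [ 549.2 -203.6  118. ] -1.7678106660743396
handle top bottom edge [ 552.7 -152.9  172. ] [ 551.9 -173.4  172. ] -2.2679460965706255
flange s [ 534.1 -138.2    6. ] [ 533.4 -189.2    6. ] 51.03939225490722 -0.7294717983856742
flange t [ 539.2 -136.9    6. ] [ 538.4 -185.6    6. ] 48.697354398300476 -0.9527934774010731
```

```bash
cat >> h.py <<'E'
def st(): s=manip.sense(); return s["tcp_pos"],R.from_quat(s["orientation"]).as_matrix(),s
def toolR(yaw): # tool down, camera side (-z tool) at yaw
    a=np.radians(yaw); gx=np.array([np.cos(a),np.sin(a),0]); gz=np.array([0,0,1.]); return np.column_stack([-gz,-np.cross(gz,gx),-gx])
def go(P,Rt):
    p,q,s=st(); d=q.T@(np.array(P)-p)/10; r=np.degrees(R.from_matrix(q.T@Rt).as_rotvec()); print("shift cm",d.round(2),"turn",r.round(2))
E
python3 - <<'E'
from h import *
print(toolR(-25.6).round(3)); go((562,-163,310),toolR(-1.8))
E
python3 -m jog '[[[-6.5,29,-29],[-12,0,0],1],[[-6.5,29,-29],[-12,0,0],1],[[-6.5,29,-29],[-12,0,0],1],[[-6.5,29,-29],[-12,0,0],1],[[-6.5,29,-29],[-12,0,0],1],[[-6.5,29,-29],[-12,0,0],1],[[-6.5,29,-29],[-12,0,0],1],[[-6.5,29,-29],[-12,0,0],1],[[-6.5,29,-29],[-12,0,0],1]]'
python3 - <<'E'
from h import *
go((562,-163,310),toolR(-1.8))
E
```

```text
[[-0.    -0.432 -0.902]
 [-0.    -0.902  0.432]
 [-1.     0.    -0.   ]]
shift cm [ -6.44  57.91 -57.72] turn [-2.38e+01  0.00e+00 -1.00e-02]
clock: 1.4
tcp_pos: [428.6, 218.6, 312.1]
orientation: [0.703, -0.084, -0.701, -0.085]
ft_force: [0.5, 0.8, -0.1]
width: 1.0
shift cm [  0.18  33.9  -22.01] turn [-11.93  -0.09   0.09]
```

```bash

python3 -m jog '[[[0.2,33.9,-22],[-11.9,0,0],1],[[0.2,33.9,-22],[-11.9,0,0],1],[[0.2,33.9,-22],[-11.9,0,0],1],[[0.2,33.9,-22],[-11.9,0,0],1],[[0.2,33.9,-22],[-11.9,0,0],1],[[0.2,33.9,-22],[-11.9,0,0],1],[[0.2,33.9,-22],[-11.9,0,0],1],[[0.2,33.9,-22],[-11.9,0,0],1],[[0.2,33.9,-22],[-11.9,0,0],1],[[0.2,33.9,-22],[-11.9,0,0],1]]'
python3 - <<'E'
from h import *
go((562,-163,310),toolR(-1.8))
w=cam("wrist"); crop(w,0,0,512,384,1.5,"pics/w1.png"); crop(w,190,120,150,110,5,"pics/w1c.png")
E
```

```text
clock: 2.4
tcp_pos: [562.2, -161.0, 307.6]
orientation: [-0.706, 0.012, 0.708, 0.012]
ft_force: [-0.1, 0.4, -0.0]
width: 0.997
shift cm [-0.24  0.2   0.02] turn [-0.08  0.08 -0.  ]
```

View pics/w1.png

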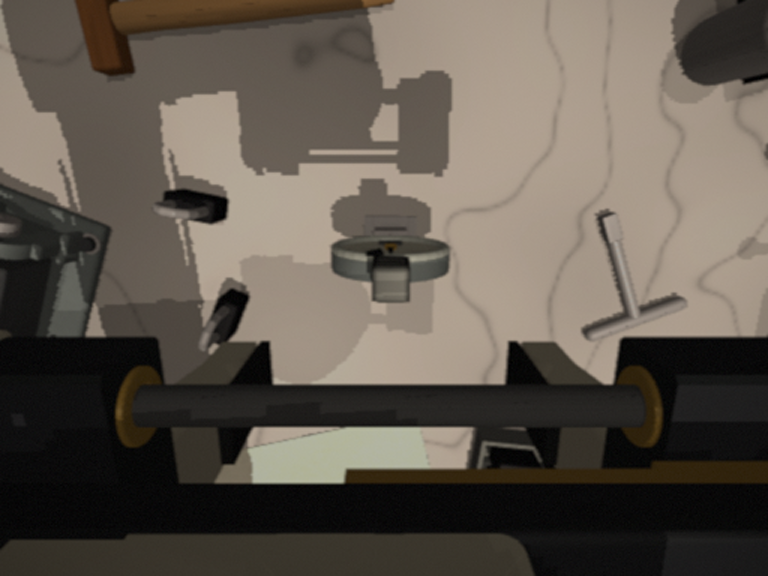

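View pics/w1c.png

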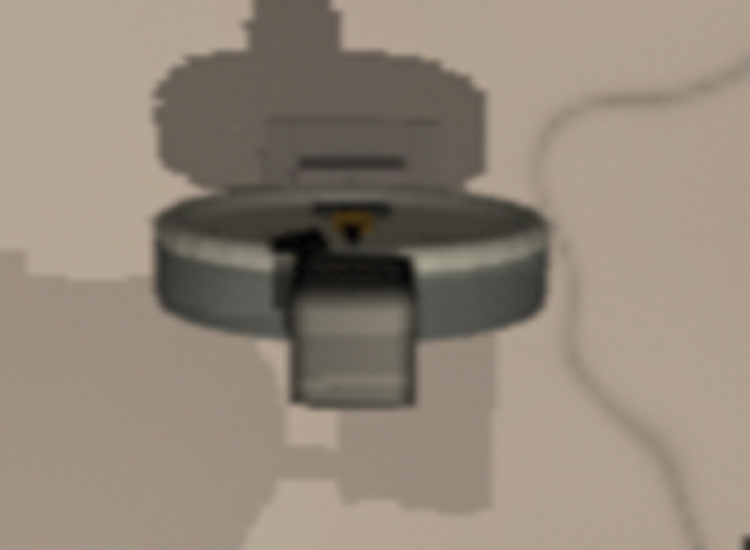

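```bash
python3 - <<'E'
from h import *
w=cam("wrist")
f=lambda c,z: onz(w,cp(c,190,120,5),z)
for nm,c,z in (("backL",(293,402),172),("backR",(413,404),172),("frontL",(297,298),172),("frontR",(411,298),172),("flL",(267,120),6),("flR",(440,122),6)): print(nm,f(c,z).round(1))
for P in ((12,12,172),(12,-12,172),(-12,12,172),(-12,-12,172),(25,25,6),(25,-25,6),(12,12,130)):
    a=np.radians(-1.8); x=562+P[0]*np.cos(a)-P[1]*np.sin(a); y=-161+P[0]*np.sin(a)+P[1]*np.cos(a)
    uv=proj(w,(x,y,P[2]))[0]; print(P,((uv-[190,120]+.5)*5-.5).round(0))
E
```

```text
backL [ 551.4 -147.9  172. ]
backR [ 550.3 -170.5  172. ]
frontL [ 571.4 -149.4  172. ]
frontR [ 570.8 -170.5  172. ]
flL [ 586.4 -136.3    6. ]
flR [ 584.3 -185.9    6. ]
(12, 12, 172) [296. 282.]
(12, -12, 172) [426. 282.]
(-12, 12, 172) [297. 407.]
(-12, -12, 172) [425. 407.]
(25, 25, 6) [269. 115.]
(25, -25, 6) [443. 115.]
(12, 12, 130) [302. 240.]
```

```bash

python3 -m jog '[[[11,-0.05,0],[0,0,0],1],[[11,-0.05,0],[0,0,0],1],[[11,-0.05,0],[0,0,0],1],[[15.5,-0.05,0],[0.4,0,0],1],[[15.5,-0.05,0],[0.4,0,0],1],[[15.5,-0.05,0],[0.4,0,0],1]]' 45
python3 - <<'E'
from h import *
go((562,-160.5,152),toolR(-2.2))
w=cam("wrist"); crop(w,130,100,260,190,3,"pics/w2.png")
E
```

```text
clock: 3.1
tcp_pos: [562.7, -158.4, 155.4]
orientation: [0.707, -0.013, -0.707, -0.012]
ft_force: [1.1, -0.4, 1.0]
width: 1.002
shift cm [0.34 0.22 0.07] turn [ 0.21 -0.01 -0.05]
```

View pics/w2.png

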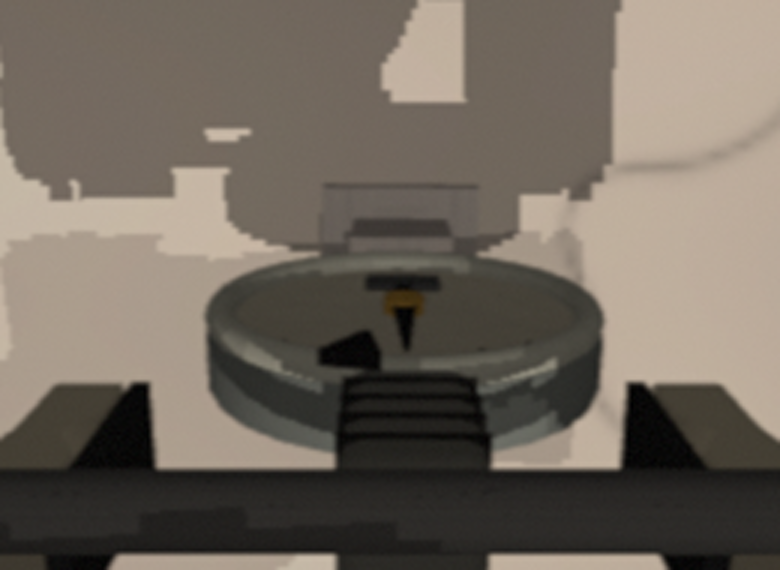

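```bash

python3 -m jog '[[[0.25,0.15,0.05],[0.2,0,0],1],[[0.25,0.15,0.05],[0.2,0,0],1],[[0.25,0.15,0.05],[0.2,0,0],-1],[[0.25,0.15,0.05],[0.2,0,0],-1],[[0.25,0.15,0.05],[0.2,0,0],-1],[[0.25,0.15,0.05],[0.2,0,0],-1],[[0.25,0.15,0.05],[0.2,0,0],-1],[[0.25,0.15,0.05],[0.2,0,0],-1]]' 45
python3 - <<'E'
from h import *
p,q,s=st(); print(p,s["width"]*88,s["ft_force"]); print(q.round(4))
w=cam("wrist"); crop(w,130,100,260,190,3,"pics/w3.png")
E
```

```text
clock: 3.95
tcp_pos: [561.5, -160.3, 151.0]
orientation: [-0.707, 0.014, 0.707, 0.014]
ft_force: [-0.1, -0.0, -0.1]
width: 0.514
[ 561.46637529 -160.34104656  151.00036363] 45.230484110490444 [-0.08972896 -0.03147829 -0.07254712]
[[-1.000e-04 -4.010e-02 -9.992e-01]
 [-0.000e+00 -9.992e-01  4.010e-02]
 [-1.000e+00  0.000e+00  1.000e-04]]
```

View pics/w3.png

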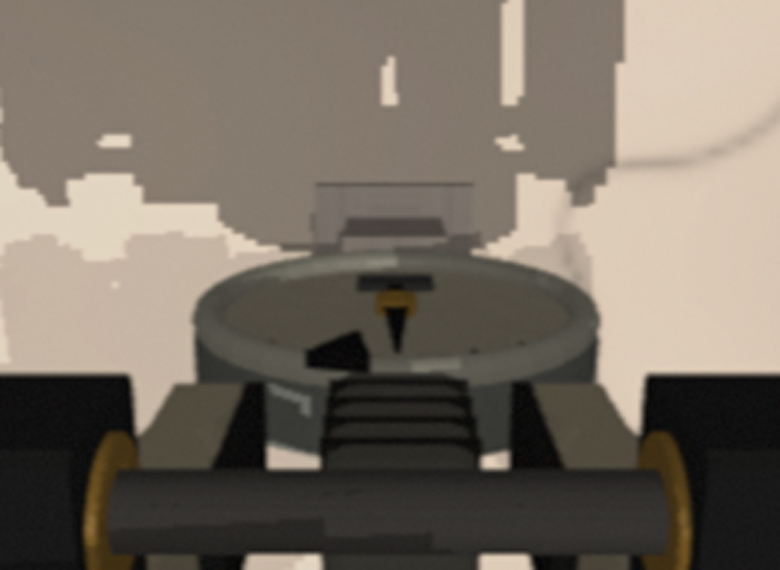

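```bash

python3 -m jog '[[[0,0.12,0],[0,0,0],-1],[[0,0.12,0],[0,0,0],-1],[[0,0.12,0],[0,0,0],-1],[[0,0.12,0],[0,0,0],-1],[[0,0.12,0],[0,0,0],-1],[[0,0.12,0],[0,0,0],-1],[[0,0.12,0],[0,0,0],-1]]' 45
python3 - <<'E'
from h import *
p,q,s=st(); print(p,s["width"]*88,s["ft_force"]); print(q.round(4))
w=cam("wrist"); crop(w,130,100,260,190,3,"pics/w4.png")
E
```

```text
clock: 4.7
tcp_pos: [561.4, -161.6, 151.0]
orientation: [-0.707, 0.014, 0.707, 0.014]
ft_force: [0.3, -0.5, -1.7]
width: 0.27
[ 561.37647939 -161.5761077   151.01029089] 23.726014535021257 [ 0.3033212  -0.48220765 -1.72772721]
[[-1.000e-04 -4.010e-02 -9.992e-01]
 [-1.000e-04 -9.992e-01  4.010e-02]
 [-1.000e+00  1.000e-04  1.000e-04]]
```

View pics/w4.png

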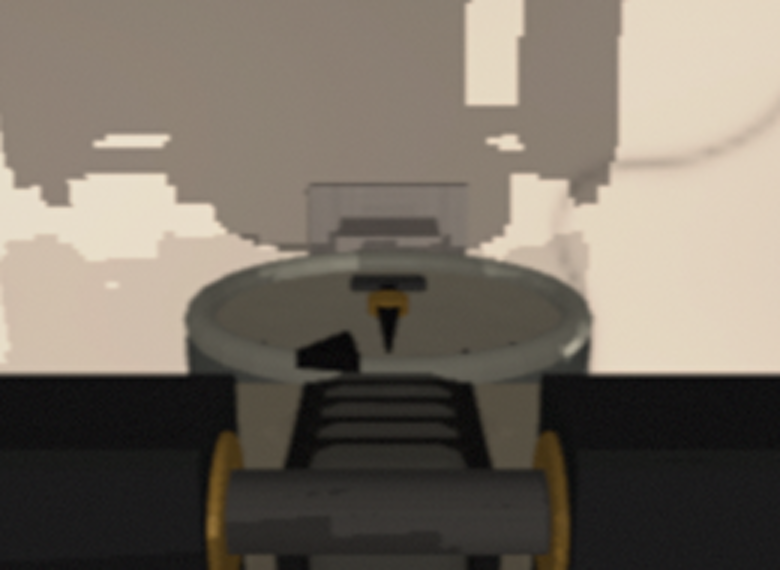

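```bash

python3 -m jog '[[[-5,0,0],[0,0,0],-1],[[-10,0,0],[0,0,0],-1],[[-15,0,0],[0,0,0],-1],[[-15,0,0],[0,0,0],-1]]'
python3 - <<'E'
from h import *
go((512.8,198.5,305),toolR(-24.1))
E
```

```text
clock: 5.15
tcp_pos: [564.4, -162.2, 308.9]
orientation: [0.711, -0.014, -0.703, -0.013]
ft_force: [1.5, -0.9, -3.1]
width: 0.273
shift cm [  0.27 -35.84   6.58] turn [21.84 -0.7   0.06]
```

```bash

python3 -m jog '[[[0,-4,0.8],[3,0,0],-1],[[0,-8,1.5],[6,0,0],-1],[[0,-12,2.3],[9,0,0],-1],[[0,-16,3],[12,0,0],-1],[[0,-20,3.7],[15,0,0],-1],[[0,-24,4.5],[18,0,0],-1],[[0,-28,5.2],[21.8,0,0],-1],[[0,-32,6],[21.8,0,0],-1],[[0,-34.5,6.5],[21.8,0,0],-1],[[0,-35.8,6.6],[21.8,0,0],-1],[[0,-35.8,6.6],[21.8,0,0],-1],[[0,-35.8,6.6],[21.8,0,0],-1]]'
python3 - <<'E'
from h import *
go((512.8,198.5,305),toolR(-24.1))
s=cam("side");t=cam("top");w=cam("wrist")
crop(s,145,90,100,130,5,"pics/s5.png")
crop(t,150,160,100,110,5,"pics/t5.png"); crop(w,130,100,260,190,3,"pics/w5.png")
p,q,_=st(); F=lambda g: p+q@np.array([151-g[2],-g[1],-g[0]])
print("foot",F((0,0,0)), "handle top c side",proj(s,F((0,0,172))),"foot c",proj(s,F((0,0,0))), "top:",proj(t,F((0,0,172))),proj(t,F((0,0,0))))
print("stud px",proj(s,(512.8,198,116)),proj(t,(512.8,198,116)))
E
```

```text
clock: 6.35
tcp_pos: [509.6, 198.4, 300.4]
orientation: [-0.691, 0.148, 0.692, 0.147]
ft_force: [-1.0, -0.0, -3.6]
width: 0.275
shift cm [-0.46 -0.14 -0.29] turn [ 0.02  0.04 -0.07]
foot [509.84333769 197.78849024 149.90089234] handle top c side [[179.4846964  109.98284935]] foot c [[186.02886438 160.07819475]] top: [[169.47310724 223.04281608]] [[183.49222022 225.90746954]]
stud px [[187.98223641 168.51194243]] [[185.67156599 225.19501111]]
```

View pics/s5.png

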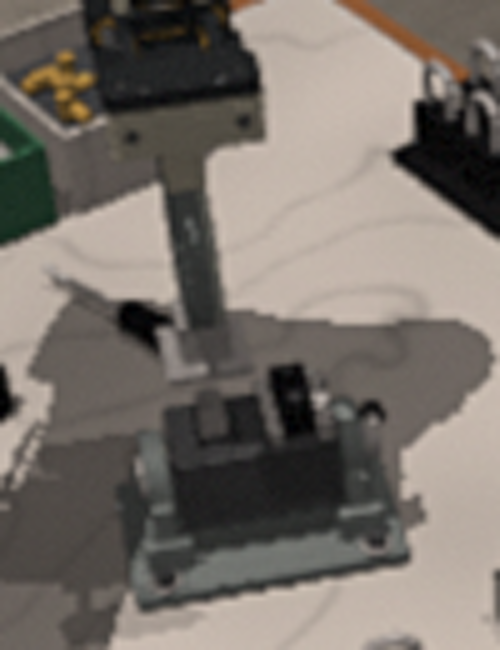

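View pics/t5.png

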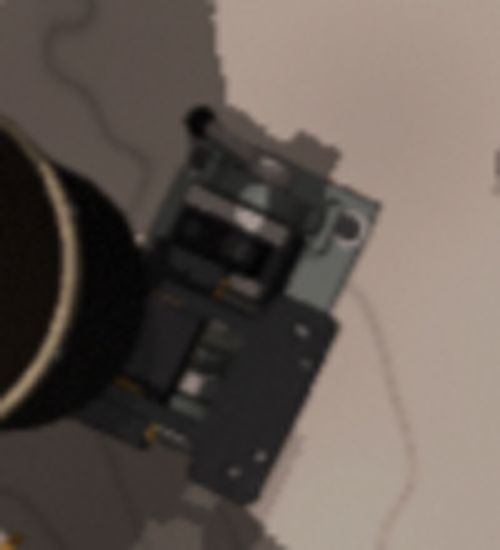

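View pics/w5.png

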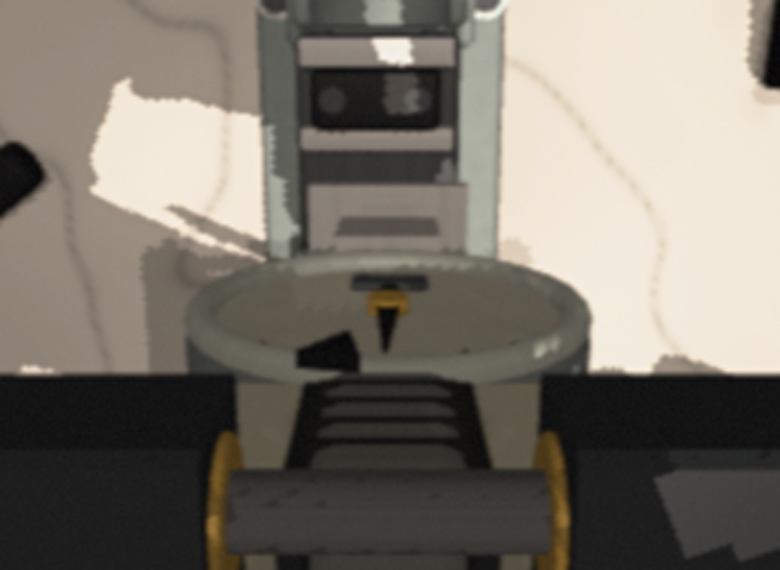

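```bash
python3 - <<'E'
from h import *
w=cam("wrist");s=cam("side")
f=lambda c,z: onz(w,cp(c,130,100,3),z)
a=np.radians(-24.1); X=np.array([np.cos(a),np.sin(a)]); Y=np.array([-np.sin(a),np.cos(a)])
p,q,_=st(); print(p)
o=p[:2]
def rel(P): d=P[:2]-o; return (np.array([d@X,d@Y])).round(1)
for nm,c,z in (("baseL far",(259,60),14),("baseR far",(505,60),14),("baseL near",(268,240),14),("baseR near",(498,240),14),
  ("jaw1L",(299,66),114),("jaw1R",(455,66),114),("jaw2L",(301,150),114),("jaw2R",(453,150),114),
  ("jaw far edge",(378,38),114),("jaw near edge",(378,151),114),("flangeL",(307,184),p[2]-145),("flangeR",(467,184),p[2]-145),("fl bottomL",(307,250),p[2]-145),("fl R",(466,250),p[2]-145)):
    print(nm,rel(f(c,z)))
crop(s,165,140,50,50,12,"pics/s5c.png")
F=lambda g: p+q@np.array([151-g[2],-g[1],-g[0]])
for g in ((25,25,0),(25,-25,0),(-25,25,0),(-25,-25,0),(-25,-25,6),(-25,25,6)):
    uv=proj(s,F(g))[0]; print(g,((uv-[165,140]+.5)*12-.5).round())
for hgt in (90,118):
  for g in ((8,8),(8,-8),(-8,8),(-8,-8)):
    P=np.append(np.array([512.8,198.3])+g[0]*X+g[1]*Y,hgt); uv=proj(s,P)[0]; print("stud",hgt,g,((uv-[165,140]+.5)*12-.5).round())
E
```

```text
[509.95932447 197.94384415 301.08589008]
baseL far [57.4 58.9]
baseR far [ 57.2 -52.4]
baseL near [-26.   57.9]
baseR near [-26.2 -51.8]
jaw1L [58.6 31.5]
jaw1R [ 58.5 -22.6]
jaw2L [29.5 31.6]
jaw2R [ 29.4 -22.4]
jaw far edge [67.9  4.1]
jaw near edge [29.1  4.2]
flangeL [24.2 26.1]
flangeR [ 24.2 -24. ]
fl bottomL [ 3.  26.6]
fl R [  3.  -24.1]
(25, 25, 0) [342. 169.]
(25, -25, 0) [375. 291.]
(-25, 25, 0) [143. 201.]
(-25, -25, 0) [170. 324.]
(-25, -25, 6) [167. 305.]
(-25, 25, 6) [140. 182.]
stud 90 (8, 8) [317. 401.]
stud 90 (8, -8) [327. 441.]
stud 90 (-8, 8) [255. 412.]
stud 90 (-8, -8) [264. 451.]
stud 118 (8, 8) [307. 316.]
stud 118 (8, -8) [317. 355.]
stud 118 (-8, 8) [243. 327.]
stud 118 (-8, -8) [253. 366.]
```

View pics/s5c.png

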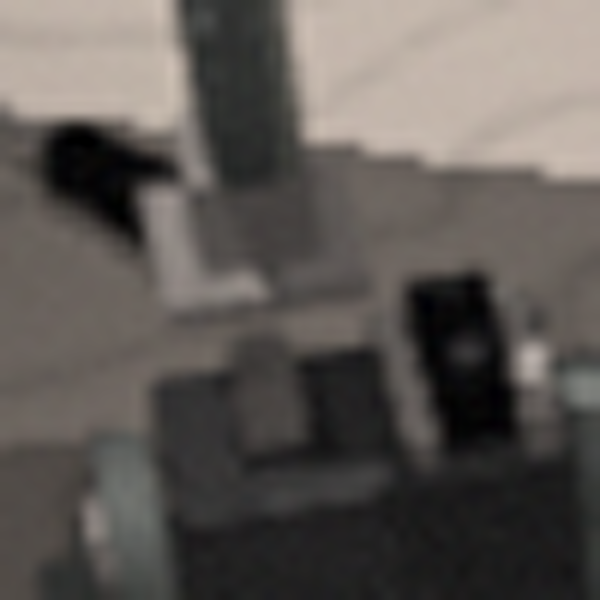

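```bash

python3 -m jog '[[[0,-0.3,0.12],[0,0,0],-1],[[1.3,-0.3,0.12],[0,0,0],-1],[[2.6,-0.3,0.12],[0,0,0],-1],[[2.6,-0.3,0.12],[0,0,0],-1],[[2.6,-0.3,0.12],[0,0,0],-1],[[2.6,-0.3,0.12],[0,0,0],-1]]'
python3 - <<'E'
from h import *
s=cam("side");w=cam("wrist"); p,q,S=st(); print(p,q.round(4).tolist(),S["ft_force"])
crop(s,165,140,50,50,12,"pics/s6c.png");crop(w,130,100,260,190,3,"pics/w6.png")
F=lambda g: p+q@np.array([151-g[2],-g[1],-g[0]])
for g in ((25,25,0),(25,-25,0),(-25,25,0),(-25,-25,0),(-25,-25,6),(-25,25,6),(-15,-15,6),(15,-15,6),(-15,-15,32),(15,-15,32)):
    uv=proj(s,F(g))[0]; print(g,((uv-[165,140]+.5)*12-.5).round())
for g in ((-8,-8,-4),(8,-8,-4),(-8,-8,-28),(8,-8,-28)):
    uv=proj(s,F(g))[0]; print("stud if aligned",g,((uv-[165,140]+.5)*12-.5).round())
E
```

```text
clock: 7.2
tcp_pos: [510.2, 202.1, 275.3]
orientation: [0.692, -0.148, -0.691, -0.148]
ft_force: [0.1, 1.2, -3.3]
width: 0.272
[510.21508737 202.24618026 275.51160514] [[0.0007, -0.4082, -0.9129], [0.0004, -0.9129, 0.4082], [-1.0, -0.0007, -0.0005]] [ 0.63473231  0.09679474 -4.29443274]
(25, 25, 0) [343. 240.]
(25, -25, 0) [376. 362.]
(-25, 25, 0) [147. 272.]
(-25, -25, 0) [174. 396.]
(-25, -25, 6) [171. 377.]
(-25, 25, 6) [144. 254.]
(-15, -15, 6) [206. 345.]
(15, -15, 6) [327. 325.]
(-15, -15, 32) [194. 263.]
(15, -15, 32) [317. 243.]
stud if aligned (-8, -8, -4) [235. 354.]
stud if aligned (8, -8, -4) [298. 344.]
stud if aligned (-8, -8, -28) [245. 428.]
stud if aligned (8, -8, -28) [308. 417.]
```

View pics/s6c.png

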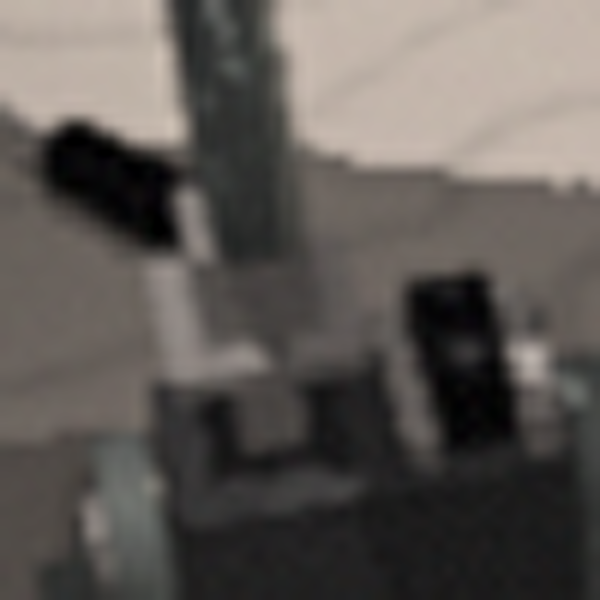

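View pics/w6.png

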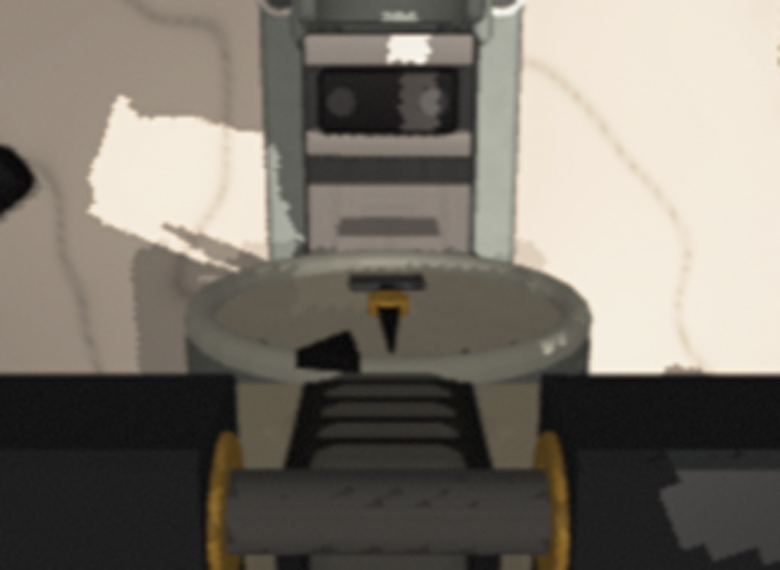

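```bash

python3 -m jog '[[[0,0.06,0.04],[0,0,0],-1],[[0.4,0.06,0.04],[0,0,0],-1],[[0.7,0.06,0.04],[0,0,0],-1],[[1,0.06,0.04],[0,0,0],-1],[[1.2,0.06,0.04],[0,0,0],-1],[[1.2,0.06,0.04],[0,0,0],-1],[[1.2,0.06,0.04],[0,0,0],-1]]'
python3 - <<'E'
from h import *
s=cam("side");w=cam("wrist"); p,q,S=st(); print(p,q.round(4).tolist(),S["ft_force"],S["ft_torque"])
crop(s,165,140,50,50,12,"pics/s7c.png");crop(w,130,100,260,190,3,"pics/w7.png")
E
```

```text
clock: 8.0
tcp_pos: [509.4, 201.7, 263.1]
orientation: [-0.692, 0.148, 0.692, 0.148]
ft_force: [-0.7, -0.4, -3.4]
width: 0.271
[509.3902735  201.62957168 263.14613557] [[0.0, -0.4083, -0.9128], [-0.0001, -0.9128, 0.4083], [-1.0, 0.0001, -0.0001]] [-1.14181396  0.73136779 -3.35755228] [-0.00977364  0.00754482 -0.06054158]
```

View pics/s7c.png

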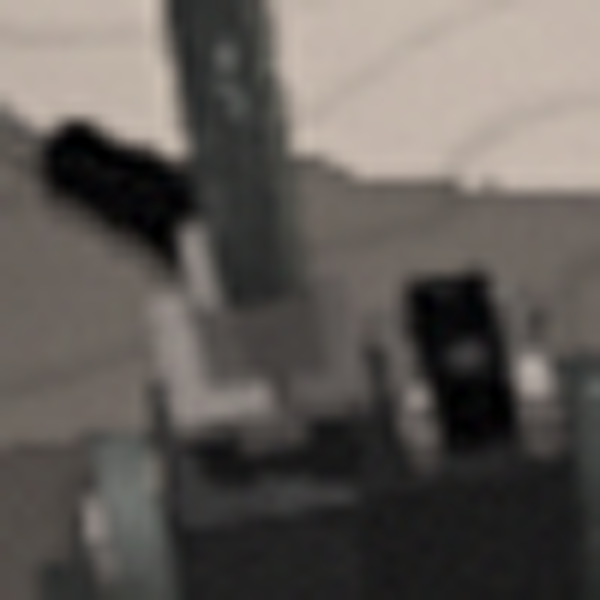

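View pics/w7.png

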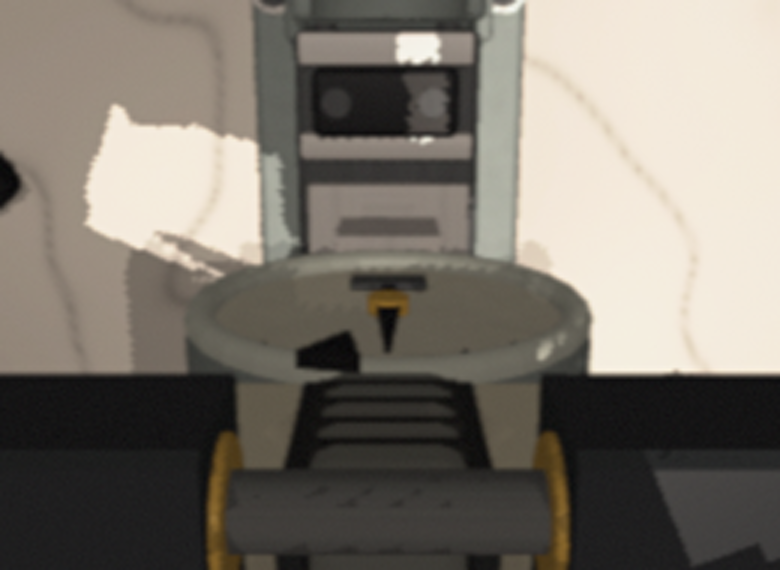

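```bash

python3 -m jog '[[[0.3,0,0],[0,0,0],-1],[[0.5,0,0],[0,0,0],-1],[[0.7,0,0],[0,0,0],-1],[[0.9,0,0],[0,0,0],-1],[[0.9,0,0],[0,0,0],-1],[[0.9,0,0],[0,0,0],-1]]'
python3 - <<'E'
from h import *
p,q,S=st(); print(p,q.round(4).tolist(),S["ft_force"],S["ft_torque"],S["width"])
E
```

```text
clock: 8.7
tcp_pos: [509.3, 201.7, 253.9]
orientation: [-0.691, 0.148, 0.692, 0.148]
ft_force: [0.3, -0.0, -3.6]
width: 0.276
[509.32367628 201.68474345 253.94554147] [[-0.0002, -0.4083, -0.9128], [-0.0001, -0.9128, 0.4083], [-1.0, 0.0002, 0.0001]] [ 0.26185245 -0.02607231 -3.58802326] [ 0.25078346 -0.05509846  0.01264637] 0.27558117677231736
```

```bash

python3 -m jog '[[[0.3,0,0],[0,0,0],-1],[[0.5,0,0],[0,0,0],-1],[[0.7,0,0],[0,0,0],-1],[[0.9,0,0],[0,0,0],-1],[[1.1,0,0],[0,0,0],-1],[[1.1,0,0],[0,0,0],-1],[[1.1,0,0],[0,0,0],-1]]'
python3 - <<'E'
from h import *
p,q,S=st(); print(p,q.round(4).tolist(),S["ft_force"],S["ft_torque"],S["width"])
E
```

```text
clock: 9.4
tcp_pos: [509.3, 201.6, 243.0]
orientation: [-0.691, 0.148, 0.692, 0.148]
ft_force: [-0.4, 0.1, -3.4]
width: 0.271
[509.32791558 201.6447842  242.99578971] [[-0.0001, -0.4083, -0.9129], [-0.0002, -0.9129, 0.4083], [-1.0, 0.0002, 0.0001]] [-0.37703082  0.11962136 -3.44250973] [ 0.11327695 -0.10683727 -0.01784254] 0.2707180496931605
```

```bash

python3 -m jog '[[[0.1,0,0],[0,0,0],-1],[[0.15,0,0],[0,0,0],-1],[[0.2,0,0],[0,0,0],-1],[[0.2,0,0],[0,0,0],-1]]'
python3 -m jog '[[[0.05,0,0],[0,0,0],-1],[[0.1,0,0],[0,0,0],-1],[[0.1,0,0],[0,0,0],-1]]'
python3 - <<'E'
from h import *
s=cam("side");w=cam("wrist")
p,q,S=st(); print(p,q.round(4).tolist(),S["ft_force"],S["ft_torque"],S["width"])
crop(s,165,140,50,50,12,"pics/s8c.png");crop(w,130,100,260,190,3,"pics/w8.png")
E
```

```text
clock: 9.8
tcp_pos: [509.3, 201.5, 241.2]
orientation: [-0.692, 0.148, 0.692, 0.148]
ft_force: [-1.5, -0.2, -2.6]
width: 0.273
clock: 10.1
tcp_pos: [509.3, 201.4, 240.9]
orientation: [0.692, -0.148, -0.691, -0.147]
ft_force: [-3.5, -1.4, 5.7]
width: 0.269
[509.34718099 201.36359998 240.92086744] [[0.0004, -0.4081, -0.9129], [-0.0004, -0.9129, 0.4081], [-1.0, 0.0002, -0.0005]] [-2.77990739 -1.74806478  6.01505836] [-0.92532639  1.51202163 -0.07972961] 0.27050724540695364
```

View pics/s8c.png

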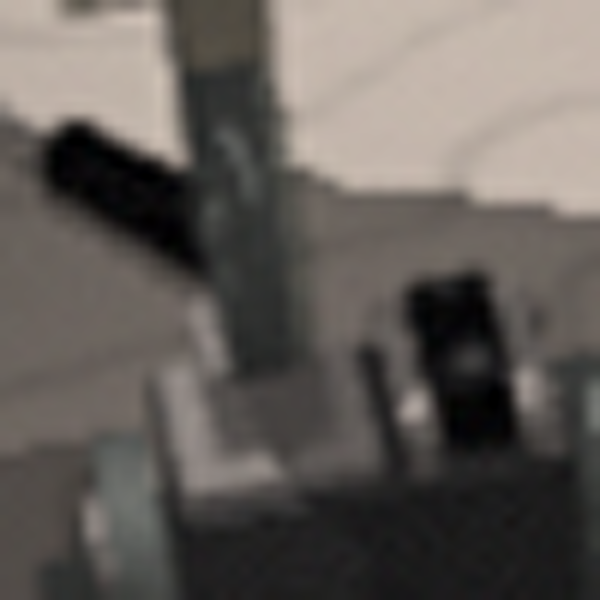

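View pics/w8.png

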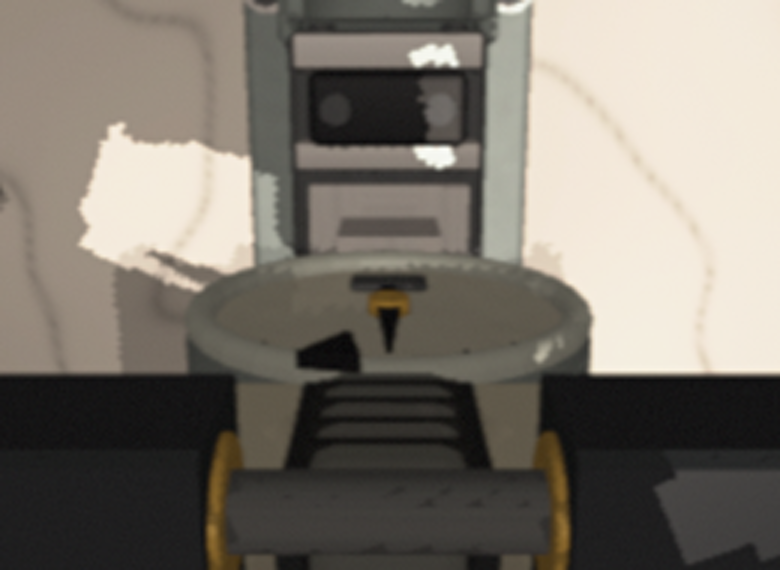

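```bash
python3 - <<'E'
from h import *
w=cam("wrist"); crop(w,220,195,60,36,13,"pics/w8c.png")
p,q,S=st(); print(p)
F=lambda g: p+q@np.array([151-g[2],-g[1],-g[0]])
for x in (7,9,12):
  for r,ph in ((34,0),(35.5,0.22),(35.5,.32),(35.5,.42),(48,.32)):
    uv=proj(w,F((x,r*np.sin(ph),80+r*np.cos(ph))))[0]; print(x,r,ph,((uv-[220,195]+.5)*13-.5).round())
E
```

```text
[509.33445185 201.34849495 240.93577114]
7 34 0 [535. 300.]
7 35.5 0.22 [371. 305.]
7 35.5 0.32 [299. 298.]
7 35.5 0.42 [231. 289.]
7 48 0.32 [197. 389.]
9 34 0 [535. 260.]
9 35.5 0.22 [370. 265.]
9 35.5 0.32 [298. 258.]
9 35.5 0.42 [230. 249.]
9 48 0.32 [196. 347.]
12 34 0 [535. 200.]
12 35.5 0.22 [370. 204.]
12 35.5 0.32 [297. 198.]
12 35.5 0.42 [229. 189.]
12 48 0.32 [194. 283.]
```

View pics/w8c.png

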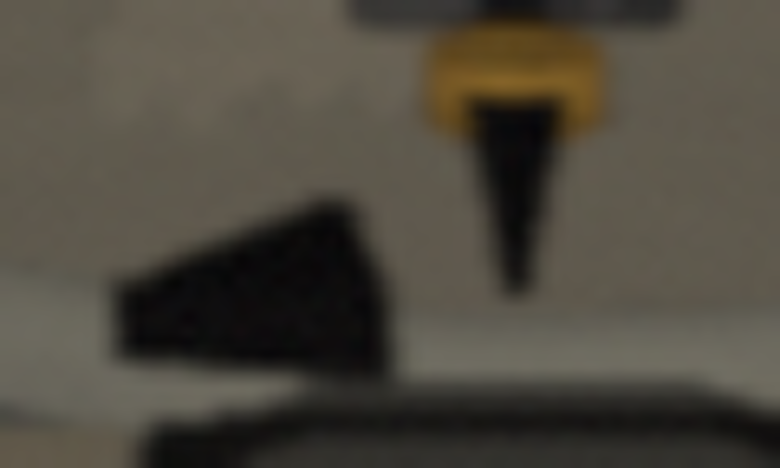

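```bash

python3 -m jog '[[[0.0,0.31,0],[0,0,-1],-1],[[0.01,0.62,0],[0,0,-2],-1],[[0.025,0.94,0],[0,0,-3],-1],[[0.045,1.25,0],[0,0,-4],-1],[[0.07,1.56,0],[0,0,-5],-1],[[0.1,1.87,0],[0,0,-6],-1],[[0.135,2.18,0],[0,0,-7],-1],[[0.135,2.18,0],[0,0,-7],-1],[[0.135,2.18,0],[0,0,-7],-1]]'
cat > chk.py <<'E'
from h import *
import sys
n=sys.argv[1]
s=cam("side");w=cam("wrist")
p,q,S=st(); th=np.arctan2(-(q[:,0]@np.array([.4083,.9128,0]))*-1, 0) if 0 else None
Y=np.array([.4083,.9128,0]); gz=-q[:,0]
print("tcp",p.round(2),"F tool",(q.T@S["ft_force"]).round(2),"T tool",(q.T@S["ft_torque"]).round(2),"w",S["width"]*88,"vel",np.abs(S["joint_vel"]).max())
print("tilt",-gz@Y,"gz",gz.round(4),"foot",(p-151*gz).round(1),"pivot",(p-179*gz).round(2))
crop(s,165,140,50,50,12,f"pics/s{n}c.png");crop(w,200,185,100,50,8,f"pics/w{n}.png")
E
python3 chk.py 9
```

```text
clock: 11.15
tcp_pos: [500.7, 181.5, 239.6]
orientation: [0.7, -0.105, -0.681, -0.19]
ft_force: [-2.9, -2.5, 7.9]
width: 0.274
tcp [500.73 181.58 239.6 ] F tool [-8.45  1.51  2.29] T tool [ 0.06 -1.    1.95] w 24.283453038511432 vel 0.0028595790572403775
tilt 0.12161219701482527 gz [-0.0504 -0.1107  0.9926] foot [508.3 198.3  89.7] pivot [509.76 201.39  61.93]
```

View pics/w9.png

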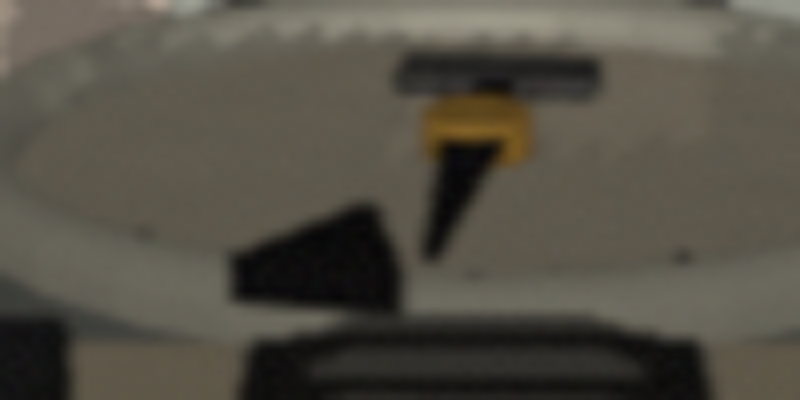

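View pics/s9c.png

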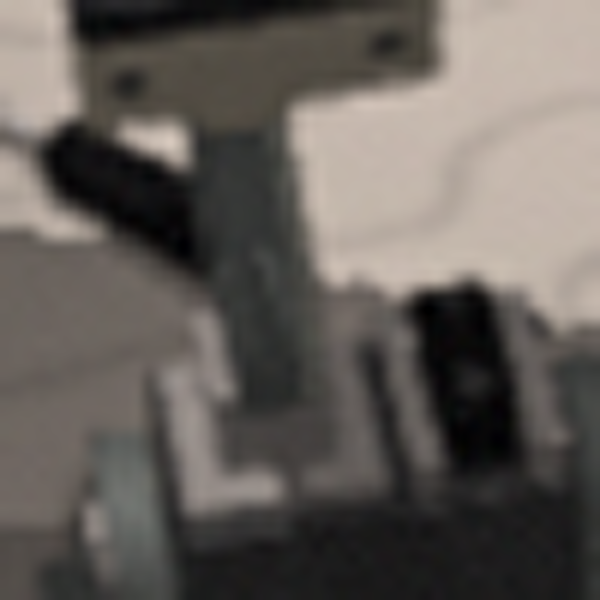

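```bash

python3 -m jog '[[[0.0,0.31,0],[0,0,-1],-1],[[0.01,0.62,0],[0,0,-2],-1],[[0.025,0.94,0],[0,0,-3],-1],[[0.045,1.25,0],[0,0,-4],-1],[[0.07,1.56,0],[0,0,-5],-1],[[0.105,1.87,0],[0,0,-6],-1],[[0.135,2.12,0],[0,0,-6.8],-1],[[0.135,2.12,0],[0,0,-6.8],-1],[[0.135,2.12,0],[0,0,-6.8],-1],[[0.135,2.12,0],[0,0,-6.8],-1]]'
python3 chk.py 10
```

```text
clock: 12.25
tcp_pos: [492.2, 162.5, 235.8]
orientation: [0.705, -0.063, -0.669, -0.229]
ft_force: [-5.2, -3.0, 9.2]
width: 0.271
tcp [492.24 162.55 235.82] F tool [-8.46  2.55  2.88] T tool [ 0.05 -1.22  2.22] w 23.703033807024802 vel 0.0036402263805851596
tilt 0.23832617307357484 gz [-0.0981 -0.2172  0.9712] foot [507.1 195.4  89.2] pivot [509.81 201.43  61.97]
```

View pics/w10.png

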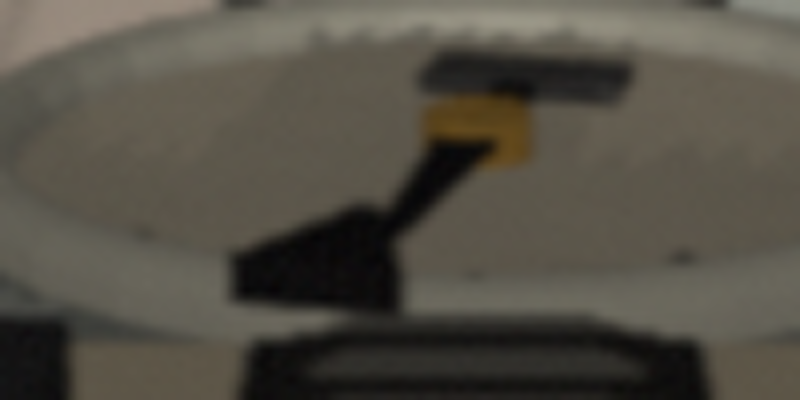

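View pics/s10c.png

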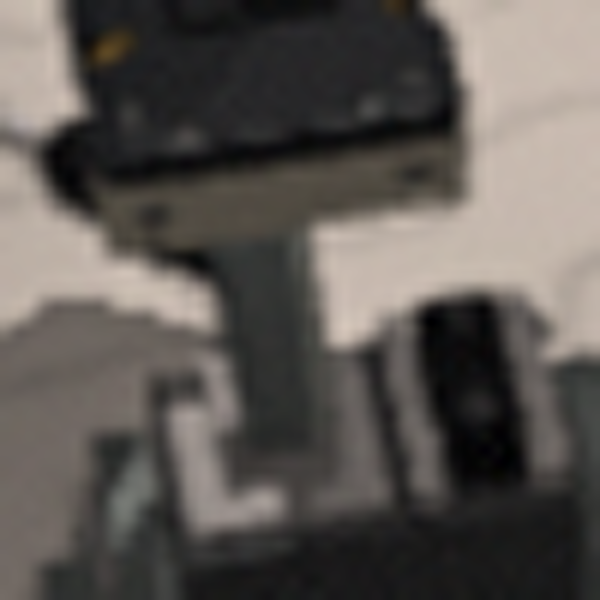

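```bash

python3 -m jog '[[[0,0,0],[0,0,0],-1],[[0,0,0],[0,0,0],-1],[[0,0,0],[0,0,0],-1],[[0,0,0],[0,0,0],-1],[[0,0,0],[0,0,0],-1],[[0,0,0],[0,0,0],-1],[[0,0,0],[0,0,0],-1],[[0,0,0],[0,0,0],-1],[[0,0,0],[0,0,0],-1],[[0,0,0],[0,0,0],-1]]'
python3 chk.py 11
python3 - <<'E'
from h import *
w=cam("wrist"); crop(w,220,195,60,36,13,"pics/w11c.png")
p,q,S=st()
F=lambda g: p+q@np.array([151-g[2],-g[1],-g[0]])
for x,r,ph in ((7,34,0),(7,34,.2),(7,34,.24),(7,34,.28),(7,15,.2),(7,15,.24),(7,15,.28),(7,0,0)):
    uv=proj(w,F((x,r*np.sin(ph),80+r*np.cos(ph))))[0]; print(x,r,ph,((uv-[220,195]+.5)*13-.5).round()+[-20,-5])
E
```

```text
clock: 13.35
tcp_pos: [492.3, 162.5, 235.8]
orientation: [0.705, -0.063, -0.669, -0.229]
ft_force: [-3.8, -4.4, 9.0]
width: 0.268
tcp [492.28 162.54 235.83] F tool [-10.67   2.28   3.4 ] T tool [ 0.02 -1.21  2.22] w 23.718189136927048 vel 0.0011434300951119116
tilt 0.23827334225301638 gz [-0.0981 -0.2171  0.9712] foot [507.1 195.3  89.2] pivot [509.84 201.41  61.98]
7 34 0 [517. 298.]
7 34 0.2 [374. 293.]
7 34 0.24 [346. 291.]
7 34 0.28 [318. 288.]
7 15 0.2 [457. 170.]
7 15 0.24 [445. 169.]
7 15 0.28 [434. 168.]
7 0 0 [513.  87.]
```

View pics/w11c.png

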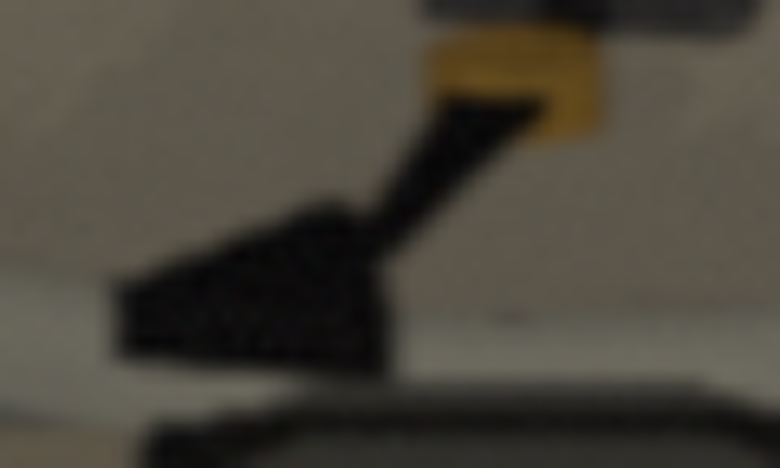

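View pics/s11c.png

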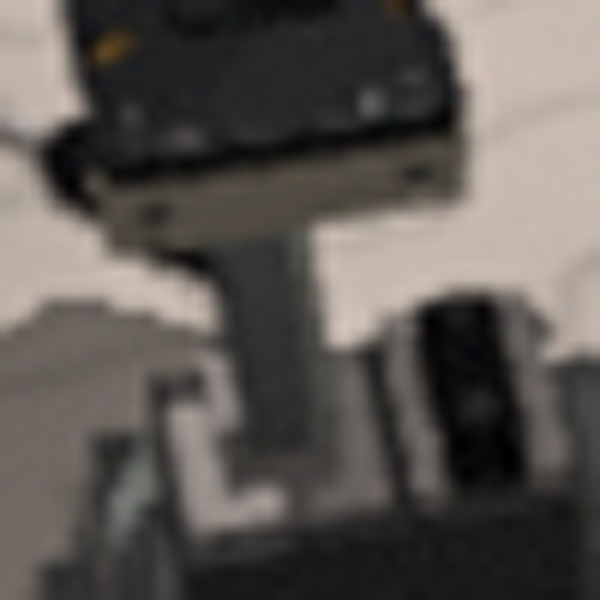

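The flange, near (200–390, 400–520) in the crop, lies flat on the tilted block with no gap. In the wrist view the pointer runs straight into the tip of the wedge. I'm handing the job in.

```bash
python3 - <<'E'
from workcell import manip
print(manip.job_done()); s=manip.sense(); print(s["clock"],s["tcp_pos"],s["width"])
E
```

```text
the job is handed in; nothing more can be done
None
the job is handed in; nothing more can be done
```

I gripped the gauge by its handle, squared it to the vise with the dial facing the padlock end, and lowered it over the stud until the flange seated. The vise is now rocked over by the handle. I handed the job in at about 13.5 s, still gripping; it reports no verdict.

**Seating:** Contact came with the foot at 90 mm, the seat's height. The net push down was about 10 N, and no force built up on the way in. The last side picture shows the flange flat on the tilted block.

**Tilt and mark:** The tool, and the gauge in its grip, leans 0.24 rad. The pointer, after 1 s to settle, reads about 0.24–0.25 rad in the wrist picture. I measured the mark at 0.235–0.25 rad, so the difference should be well inside 0.06 rad.

**Hold:** The arm was still, with joint speeds around 0.001 rad/s. The grip command was 45 N with the jaws 23.7 mm apart on the 24 mm handle.

**Uncertain points:**
- The wedge hides the very tip of the pointer at the end, so I took its angle from the part still visible.
- One picture taken right after the first half of the tilt read about 0.02 rad low. I put this down to the pointer still swinging, and the settled picture agreed.
- Stud position differed by 2–4 mm between the side and top cameras. I settled it by comparing the gauge and the stud within the same picture.
- The block's own tilt was not measured apart from the gauge's, and I took no last picture of the other items on the bench. The planned path kept clear of them.

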